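# Free the V-cradle of its stuck wedge and clamp a blank in it

### The job

A red wedge is stuck upright in the slot of one of the green V-cradle's supports: pull it out by its exposed top and lower it into the grey tray, setting it down rather than dropping it. Then take the dark wooden blank from the rack, lower it into the cradle's two Vs without dropping it, so that it lies seated and about centred end to end, let go, and swing the steel strap fully over it by its yellow knob. Leave the pale blank and everything else on the bench where they are.

Things in the scene. Friction and masses are not known exactly. Their poses are not given: they have to be found in the camera images.
- cradle: Fixed green V-cradle. Origin: mid underside; x along the Vs. Slab 200 (x) x 112 (y -43..+69) x 16 mm high. Two supports centred at x = -65 and +65, each 44 mm long (x), 66 wide (y), top z = 78, 86 mm apart. Each has a 90-degree V, its faces ending at y = +/-26, z = 78, and below it a slot 13 mm wide (y) from z = 58 down to the slab, open at both x ends. Strap post, 18 mm thick: x = +65, y = +52
- cradle_seat (a point): Where the middle of a blank seated and centred in the cradle lies: on the cradle's axis (y = 0), 80 mm above the table; axes as the cradle's
- wedge: Red wooden wedge, 70 tall, 36 wide (x), thickness (y) 7 mm at the foot to 11 at the top, 30 g. Origin: centre of its foot. Starts upright in the slot of the support at cradle x = -65, width along cradle x, foot at z = 16, top at z = 86, 8 mm above the V's sides. Loose in the slot (1 mm play each side): pull straight up. The V closes in on its broad faces; its narrow sides are open to fingers down to about 20 mm below its top
- wedge_mid (a point): point in the wedge half way up, 35 mm above its foot
- tray: Grey open tray fixed to the table, 160 x 160 mm, 35 mm tall, walls and floor 5 mm. Origin: centre of its underside. The wedge may stand, lean or lie in it
- rack: Plywood rack fixed to the table, 190 (x) x 170 (y) mm, base 8 mm thick, two cross-rails 20 mm wide at x = -60 and +60 (top z = 18, stop ribs to z = 24) carrying the two blanks along x at y = -45 and +45, axes at z = 38. Which blank is on which side varies. Between the rails only the base lies below a blank. Origin: centre of its underside
- dark_blank: Dark brown wooden blank: cylinder 40 mm in diameter, 156 mm long, with a 24 mm spigot 12 mm long on each end (180 mm overall), about 150 g. Origin: its middle, on its axis; x along the axis
- pale_blank: Pale wooden blank of the same shape as the dark one; stays on the rack
- strap (a joint): Swing of the steel strap about its vertical post, rad: 0 = fully over, pointing to cradle -y across the V of the support at x = +65 (a stop); grows as it opens towards cradle +x (pi/2: points to +x). Starts at 1.2 to 1.8. Stays where left; takes about 0.5 N at the knob. Bar 22 mm wide, z = 104 to 113, 3 mm over a seated blank
- strap_knob (a point): Middle of the upright round yellow knob at the strap's free end: 18 mm in diameter, from z = 113 to 147 mm (this point at 130), 85 mm from the pivot
- strap_pivot (a point): Point on the strap's pivot axis, at cradle x = +65, y = +52, z = 108 mm
- candlestick: Bystander: turned wooden candlestick, 155 mm tall, 68 mm foot; leave alone
- oil: Bystander: amber oil bottle, 160 mm tall, 60 mm across; leave alone
- bowl: Bystander: pale turned wooden bowl, 130 mm across, 55 mm tall; leave alone
- wax: Bystander: low wax tin, yellow lid, 64 mm across, 35 mm tall; leave alone
- brush: Bystander: brush lying on the table; leave alone
- gouge: Bystander: wooden-handled turning gouge about 240 mm long, lying on the table; leave alone
- mallet: Bystander: wooden-handled mallet lying on the table; leave alone
There are look-alikes about, which are no part of the job. Of the things like the dark_blank, leave any that is blue or pink; of the rest the smaller one is meant.

How it is judged:
By the outcome, as a careful person would: the job done as asked, in the order asked, and still so for the second after the job is handed in, with the robot touching nothing.
It also fails if it takes over 72 s, if anything falls off the work surface, if the arm or the gripper's body presses on something with over 40 N, if the wrist force passes 120 N, or if a joint passes its speed limit or range.

### The arm

A 6-joint arm with a two-finger parallel gripper is mounted at the origin on the work surface. World frame = base frame: x ahead of the robot, y to its left, z up, the work surface at z = 0. Lengths are in m, angles in rad, forces in N, time in s.
With the tool pointing down it reaches from about 0.35 to 0.975 m from the base axis. Payload 17.4 kg.
Tool frame: the origin (TCP) lies on the centre line of the jaws, within the pads' length; the fingertips stand 14 mm ahead of it and the grasp point (between the pads) lies 5 mm behind it (manip.nose_length is the distance from the TCP to the fingertips, in m); z points along the fingers, y is the direction in which the jaws open and shut (so a half turn about z gives the same grasp; the last joint's range is limited). The gripper opens to 85 mm and grips with 20 to 120 N. Pads are 22 mm wide; open, the fingers measure 114 mm over their backs; the gripper's body (76 mm by 85 mm) begins 54 mm behind the grasp point. The pads swing forward as they close: fully open they stand 13 mm farther back than shut.
Start: joints at [-1.349, 0.116, 1.442, -0, 1.584, -0.038], TCP at [0.173, -0.652, 0.245] pointing down, gripper open.
Joint ranges: [-2.83, 2.83], [-0.83, 2.19], [0.07, 2.5], [-1.14, 4.28], [0.01, 3], [-2.97, 2.97]. Speed limits (rad/s): [1.89, 1.89, 2.22, 3.14, 3.14, 3.14].

### API

Orientations are given as a rotation vector (axis times angle).
In Python, from rig import manip gives the robot as it stands.
- The arm moves only by the tool move_arm, never from a script. Its argument "moves" is a list of rows, each a list of 7 numbers: the shift along the tool's x, y, z in cm, then the turn, a rotation vector about the tool's x, y, z in rad, then the opening, from 0 (shut) to 1 (fully open). A call has 1 to 5 rows; each row shifts and turns the commanded pose from where the row before left it, along the tool's axes as they then stand; what a row does not reach is not made up. A row lasts 1/12 s, in which the tool goes at most 41.7 mm and 7.16 degrees, less where a joint would pass 70% of its speed; a pose out of reach is approached as far as the arm can. A call is refused whole if a number of a shift passes 4.17 or a number of a turn 0.125, either way. A call with a gripper value outside its range is refused whole. The fingers move at their own pace and stop on an object; "force" is the grip in N (left out, the last holds). Time passes only in rows, so rows that do not move let the fingers close. It gives the time, the measured TCP pose, the force and the opening at its end, in the units of the state.
- manip.state(): the state, without advancing time (a new reading comes with each control period).
- manip.snapshot(name): name is "scene" or "top" or "wrist"; returns the picture (400x640x3 uint8, red, green, blue); there is no depth.
- manip.camera_info(name): a dict with "intrinsics" (3x3 intrinsics, pixels), "world_from_camera" (4x4, takes a point from camera to world coordinates); the wrist camera has in their place "mount" (4x4, takes a point from camera to tool coordinates, whose origin is the TCP and whose axes are the flange's). Camera axes: x right, y down, z forward; pixel columns grow to the right and rows downward; lengths in m; the calibration is good to about 2 mm. A picture is of the moment at which its call begins: read the wrist's pose just before it. camera_info takes no time and is no camera call.
- manip.finish_job(): hands the job in, once; it reports no verdict.
The state is a dict: "t": time; "q": joint angles; "joint_vel": joint speeds; "joint_torque": joint torques, N m; "eef_pos": TCP position; "tcp_rot": TCP orientation; "wrist_force": force on the tool from outside, world axes, zero at the start; "wrist_torque": the same for the moment, N m; "opening": opening from 0.0 (shut) to 1.0 (fully open).
Only numpy, scipy, OpenCV 4.12 (cv2) and the standard library are available. Lean on these libraries where they do the work, as an engineer would, in place of code of your own. Each camera call takes 0.05 s, during which the arm holds its last target. There are 200 camera calls.

## Working session

There is one attempt and no reset: what is moved stays moved. The work goes in short steps, Python scripts to look and compute and a tool call to move; the robot and the scene stay as the last step left them, time stands still between calls to the robot, and variables do not carry over. Pictures are saved under pics/ and viewed, about 8 in all and at most 12, crops included, and the job is handed in when it is done.

Besides the shell and the picture viewer there is one more tool, called after "Request:" as name([rows], argument=value, ...), one row to a line, values as JSON. move_arm: Moves the arm, as the interface text tells. Its arguments: {"type":"object","properties":{"moves":{"type":"array"},"force":{"type":"number"}},"required":["moves"]}

```bash
mkdir -p pics; ls; python3 - <<'E'
from rig import manip
import cv2,numpy as np
for n in("scene","top"):
    cv2.imwrite(f"pics/{n}0.png",manip.snapshot(n)[:,:,::-1])
    c=manip.camera_info(n);print(n,np.round(c["intrinsics"],1).tolist(),np.round(c["world_from_camera"],4).tolist())
print(manip.camera_info("wrist"));s=manip.state();print(s)
E
```

```text
pics
scene [[409.6, 0.0, 315.9], [0.0, 409.6, 203.9], [0.0, 0.0, 1.0]] [[-0.2659, 0.7314, -0.6279, 1.2568], [0.964, 0.1952, -0.1809, 0.1056], [-0.0097, -0.6534, -0.757, 1.036], [0.0, 0.0, 0.0, 1.0]]
top [[400.1, 0.0, 320.4], [0.0, 400.1, 212.2], [0.0, 0.0, 1.0]] [[-0.0214, -0.9886, 0.1493, 0.2795], [-0.9996, 0.0238, 0.0147, -0.1093], [-0.0181, -0.1489, -0.9887, 1.4483], [0.0, 0.0, 0.0, 1.0]]
{'intrinsics': array([[297.95072578,   0.        , 317.80020136],
       [  0.        , 297.95072578, 200.39497089],
       [  0.        ,   0.        ,   1.        ]]), 'mount': array([[ 3.90650104e-04, -9.60049039e-01, -2.79831537e-01,
         6.97356180e-02],
       [ 9.99999922e-01,  3.92592808e-04,  4.91071368e-05,
         1.64430325e-03],
       [ 6.27145895e-05, -2.79831535e-01,  9.60049118e-01,
        -1.28852119e-01],
       [ 0.00000000e+00,  0.00000000e+00,  0.00000000e+00,
         1.00000000e+00]])}
{'t': 0.1, 'q': array([-1.34882085e+00,  1.16452719e-01,  1.44220156e+00, -6.05210098e-06,
        1.58400641e+00, -3.78057554e-02]), 'joint_vel': array([-5.82748767e-04, -1.78747406e-03, -1.51668172e-03, -2.99096964e-04,
        2.86086334e-05, -1.11667381e-03]), 'joint_torque': array([ 9.74336217e-04, -7.33667350e+01, -6.33790684e+01, -6.88484874e-05,
        5.17152381e-03,  3.59099204e-06]), 'eef_pos': array([ 0.17333795, -0.6522011 ,  0.24462416]), 'tcp_rot': array([-3.11407410e+00, -4.06779129e-01,  1.63680124e-04]), 'wrist_force': array([0.26929596, 0.3709344 , 0.00891404]), 'wrist_torque': array([-0.01307752, -0.04114412,  0.02236845]), 'opening': 0.9958540605686803}
```

View pics/scene0.png

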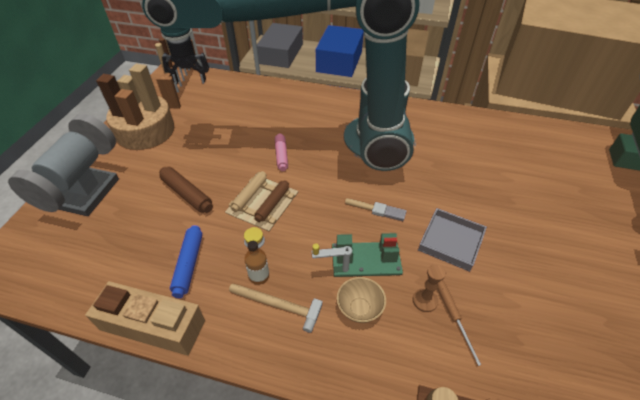

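View pics/top0.png

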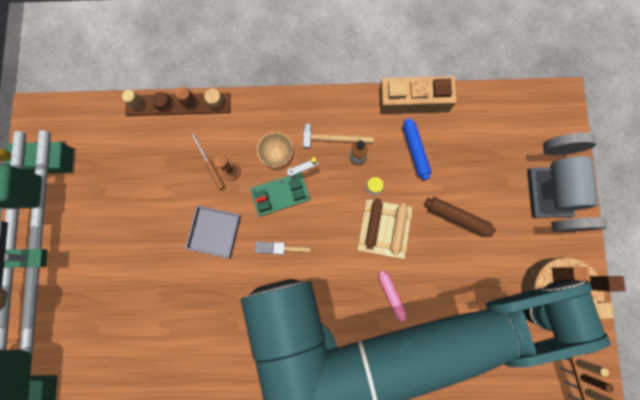

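In the scene picture the dark candidates are the rack blank at (272,200), a larger dark cylinder on the table at (186,189), and blue (186,260) and pink (281,152) ones. The rack blank is the smaller of the uncoloured ones, so it is the one meant. The next step is an enlarged crop to confirm that and to measure from.

```bash
python3 - <<'E'
import cv2,numpy as np
s=cv2.imread("pics/scene0.png");t=cv2.imread("pics/top0.png")
def c(im,x,y,w,h,k=4):return cv2.resize(im[y:y+h,x:x+w],None,fx=k,fy=k,interpolation=cv2.INTER_CUBIC)
# scene: cradle (300,225)100x75 ; rack (215,165)100x75 ; top: cradle(240,150); rack (345,190)
a=np.hstack([c(s,305,225,100,75),c(s,215,165,100,75)]);b=np.hstack([c(t,240,150,100,75),c(t,345,190,100,75)])
cv2.imwrite("pics/m1.png",np.vstack([a,b]))
E
```

```text
(no output)
```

View pics/m1.png

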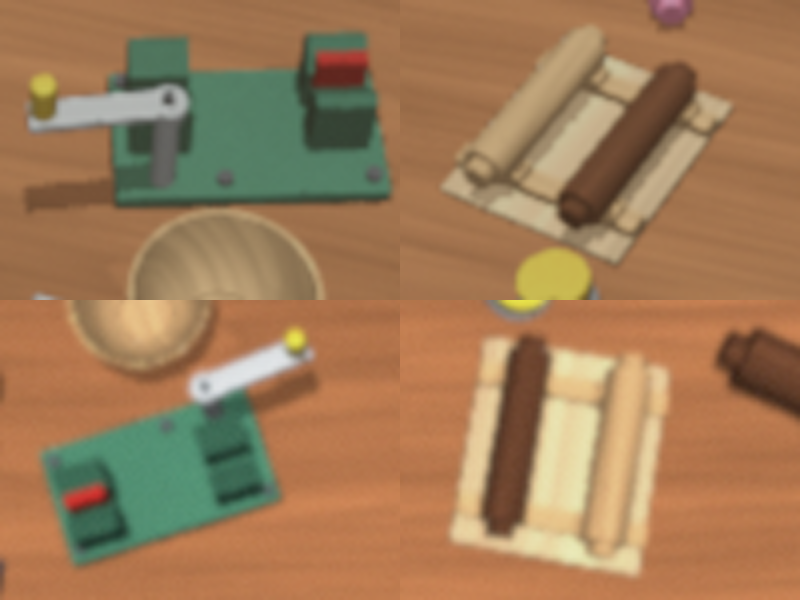

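The crop confirms it. Dark blank: rack, scene ends about (258,217) and (286,183), top view (378,200) to (371,247). Wedge top: scene (390,239), top (261,199). Knob: scene (316,245), top (314,159).

```bash
cat >h.py <<'E'
from rig import manip
import numpy as np,cv2
from scipy.spatial.transform import Rotation as R
def pose():
    s=manip.state();T=np.eye(4);T[:3,:3]=R.from_rotvec(s["tcp_rot"]).as_matrix();T[:3,3]=s["eef_pos"];return T
def cam(n,T=None):
    c=manip.camera_info(n);return c["intrinsics"],(T@c["mount"] if n=="wrist" else c["world_from_camera"])
def ray(KC,p):
    K,C=KC;d=C[:3,:3]@np.linalg.solve(K,[p[0],p[1],1.]);return C[:3,3],d/np.linalg.norm(d)
def plane(KC,p,z):
    o,d=ray(KC,p);return o+d*(z-o[2])/d[2]
def tri(obs):
    A=np.zeros((3,3));b=np.zeros(3);r=[ray(*o) for o in obs]
    for o,d in r:
        P=np.eye(3)-np.outer(d,d);A+=P;b+=P@o
    x=np.linalg.solve(A,b);return x,max(np.linalg.norm(np.cross(x-o,d)) for o,d in r)
def proj(KC,X):
    K,C=KC;q=K@(C[:3,:3].T@(np.asarray(X)-C[:3,3]));return q[:2]/q[2]
def togo(X,zaxis_yaw):
    """shift in tool axes (cm) to world X and tool-z turn for tool y along world yaw (mod pi); tilt"""
    T=pose();d=T[:3,:3].T@(np.array(X)-T[:3,3])*100
    y=T[:3,1];a=np.arctan2(y[1],y[0]);dy=(zaxis_yaw-a+np.pi/2)%np.pi-np.pi/2
    return np.round(d,2),round(-dy,3)
E
python3 - <<'E'
from h import *
S=cam("scene");t=cam("top")
for n,a,b in [("wedgetop",(390.25,239),(261.5,198.7)),("knobtop",(315.75,245),(314,159.5)),("pivot",(347.25,249.5),(290.75,171.75)),("bl1",(258.5,217.5),(377.75,200)),("bl2",(285.75,183),(370.75,247.5))]:
    x,e=tri([(S,a),(t,b)]);print(n,x.round(4),round(e,4))
print("slab",[plane(t,(240+u/4,150+(v-300)/4),.016).round(3).tolist() for u,v in[(45,453),(245,388),(282,500),(78,563)]])
print("tray",[plane(t,p,.035).round(3).tolist() for p in[(200,207),(240,213),(228,257),(188,248)]])
print("bystanders",[plane(t,p,.1).round(3).tolist() for p in[(359,152),(275,150),(227,168),(376,185),(285,249)]])
E
```

```text
wedgetop [0.5381 0.1166 0.0812] 0.0016
knobtop [ 0.6558 -0.071   0.1442] 0.0013
pivot [0.6246 0.0099 0.1098] 0.0004
bl1 [ 0.5308 -0.2927  0.0395] 0.0014
bl2 [ 0.3623 -0.2601  0.0342] 0.0028
slab [[0.591, 0.163, 0.016], [0.647, -0.021, 0.016], [0.541, -0.053, 0.016], [0.488, 0.133, 0.016]]
tray [[0.522, 0.345, 0.035], [0.497, 0.2, 0.035], [0.341, 0.241, 0.035], [0.376, 0.384, 0.035]]
bystanders [[0.692, -0.228, 0.1], [0.707, 0.065, 0.1], [0.646, 0.232, 0.1], [0.573, -0.282, 0.1], [0.361, 0.033, 0.1]]
```

```bash
python3 - <<'E'
from h import *
print(pose().round(3),manip.nose_length)
yx=np.arctan2(-.186,.053)
print(togo([.5375,.118,.22],yx), togo([.48,.118,.22],yx))
E
```

```text
[[ 0.966  0.257 -0.     0.173]
 [ 0.257 -0.966  0.001 -0.652]
 [ 0.    -0.001 -1.     0.245]
 [ 0.     0.     0.     1.   ]] 0.014
(array([ 54.98, -65.08,   2.53]), np.float64(-0.018)) (array([ 49.42, -66.56,   2.54]), np.float64(-0.018))
```

Request:
move_arm([
  [2.6,-3.1,0,0,0,0,1],
  [2.6,-3.1,0,0,0,0,1],
  [2.6,-3.1,0,0,0,0,1],
  [2.6,-3.1,0,0,0,0,1],
  [2.6,-3.1,0,0,0,0,1],
])

```text
t: 0.52
eef_pos: [0.2595, -0.4673, 0.2448]
tcp_rot: [-3.115, -0.406, 0.0]
wrist_force: [1.3, 0.8, 1.4]
opening: 1.002
```

Request:
move_arm([
  [2.6,-3.1,0,0,0,0,1],
  [2.6,-3.1,0,0,0,0,1],
  [2.6,-3.1,0,0,0,0,1],
  [2.6,-3.1,0,0,0,0,1],
  [2.6,-3.1,0,0,0,0,1],
])

```text
t: 0.93
eef_pos: [0.3452, -0.2841, 0.2451]
tcp_rot: [3.115, 0.406, 0.0]
wrist_force: [1.5, -1.1, 0.2]
opening: 0.996
```

Request:
move_arm([
  [2.6,-3.1,0,0,0,0,1],
  [2.6,-3.1,0,0,0,0,1],
  [2.6,-3.1,0,0,0,0,1],
  [2.6,-3.1,0,0,0,0,1],
  [2.6,-3.1,0,0,0,0,0.7],
])

```text
t: 1.35
eef_pos: [0.431, -0.1007, 0.2453]
tcp_rot: [3.115, 0.407, 0.001]
wrist_force: [1.3, -1.6, 0.0]
opening: 0.885
```

Request:
move_arm([
  [2.6,-3.1,0,0,0,0,0.7],
  [2.6,-3.1,0,0,0,0,0.7],
  [2.6,-3.1,0,0,0,0,0.7],
  [2.6,-3.1,0,0,0,0,0.7],
  [0,0,0,0,0,0,0.7],
])

```text
t: 1.77
eef_pos: [0.5008, 0.0489, 0.2446]
tcp_rot: [-3.113, -0.414, 0.001]
wrist_force: [1.0, -0.1, -0.1]
opening: 0.703
```

```bash
python3 - <<'E'
from h import *
T=pose();im=manip.snapshot("wrist");np.save("pics/T1.npy",T)
cv2.imwrite("pics/w1.png",im[:,:,::-1])
print(T.round(3),manip.state()["t"],manip.state()["opening"]); W=cam("wrist",T)
print(proj(W,[.538,.118,.086]),proj(W,[.6246,.01,.113]))
E
```

```text
[[ 0.965  0.261 -0.001  0.501]
 [ 0.261 -0.965  0.001  0.049]
 [-0.    -0.002 -1.     0.245]
 [ 0.     0.     0.     1.   ]] 1.8167 0.696665401728245
[255.78444309 130.93788292] [403.26509867  62.0541467 ]
```

View pics/w1.png

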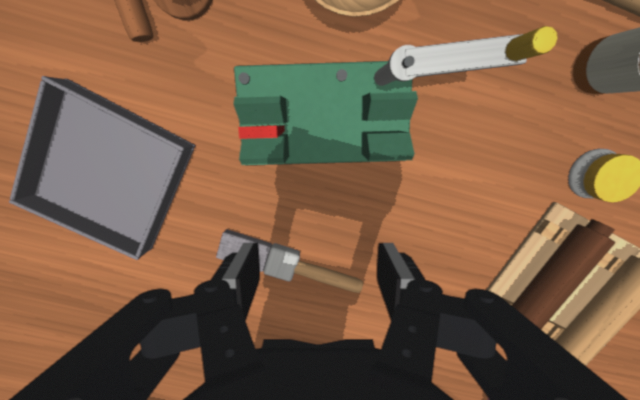

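The wrist view shows the wedge top at (239–278, 126–138), the strap pivot at (403,62), the knob top at (543,40), the tray rim corners at (47,77), (195,147), (140,259), (12,201), and slab corners at (235,66), (241,164), (413,159).

```bash
python3 - <<'E'
from h import *
T=np.load("pics/T1.npy");W=cam("wrist",T);S=cam("scene");t=cam("top")
def p(u,z):return plane(W,u,z).round(4)
print("wedge",p((258.5,131.5),.086), tri([(W,(258.5,131.5)),(S,(390.25,239)),(t,(261.5,198.7))]))
print("wedge ends",p((239.5,131.5),.086),p((278,131),.086))
print("slab",p((235,66),.016),p((241,164),.016),p((413,159),.016))
print("pivot",p((403,62),.113),tri([(W,(403,62)),(S,(347.25,249.5)),(t,(290.75,171.75))]))
print("knob",p((543,40),.147),tri([(W,(543,40)),(S,(315.75,245)),(t,(314,159.5))]))
c=[p(u,.035) for u in[(47,77),(195,147),(140,259),(12,201)]];print("tray",np.mean(c,0),c)
E
```

```text
wedge [0.5382 0.1154 0.086 ] (array([0.53793314, 0.11652436, 0.08107117]), np.float64(0.0017075774091129714))
wedge ends [0.5335 0.1327 0.086 ] [0.5434 0.0978 0.086 ]
slab [0.5931 0.1673 0.016 ] [0.4877 0.1401 0.016 ] [ 0.5477 -0.0581  0.016 ]
pivot [0.6246 0.0102 0.113 ] (array([0.62486648, 0.00982354, 0.11020977]), np.float64(0.000539267198825591))
knob [ 0.6553 -0.0702  0.147 ] (array([ 0.65596343, -0.07114418,  0.14471579]), np.float64(0.001495418038763568))
tray [0.436175 0.291725 0.035   ] [array([0.5293, 0.3518, 0.035 ]), array([0.4974, 0.1897, 0.035 ]), array([0.3406, 0.2356, 0.035 ]), array([0.3774, 0.3898, 0.035 ])]
```

Request:
move_arm([
  [2.0,-2.0,1.5,0,0,0,0.7],
  [2.0,-2.0,1.5,0,0,0,0.7],
  [1.4,-1.6,2.0,0,0,0,0.7],
  [0,0,2.0,0,0,0,0.7],
  [0,0,0,0,0,0,0.65],
])

```text
t: 2.23
eef_pos: [0.536, 0.1115, 0.171]
tcp_rot: [3.115, 0.408, -0.009]
wrist_force: [-0.9, 0.6, -1.2]
opening: 0.651
```

```bash
python3 - <<'E'
from h import *
T=pose();im=manip.snapshot("wrist");np.save("pics/T2.npy",T)
cv2.imwrite("pics/w2.png",im[:,:,::-1])
print(T.round(3),manip.state()["opening"]); W=cam("wrist",T)
print(proj(W,[.538,.1165,.086]),proj(W,[.5395,.1211,.086]),proj(W,[.6248,.010,.113]))
E
```

```text
[[ 0.966  0.258 -0.006  0.536]
 [ 0.258 -0.966 -0.001  0.112]
 [-0.006 -0.    -1.     0.171]
 [ 0.     0.     0.     1.   ]] 0.6537033375281535
[309.93746258 205.08057912] [304.48942338 201.7204241 ] [513.534781   130.20485494]
```

View pics/w2.png

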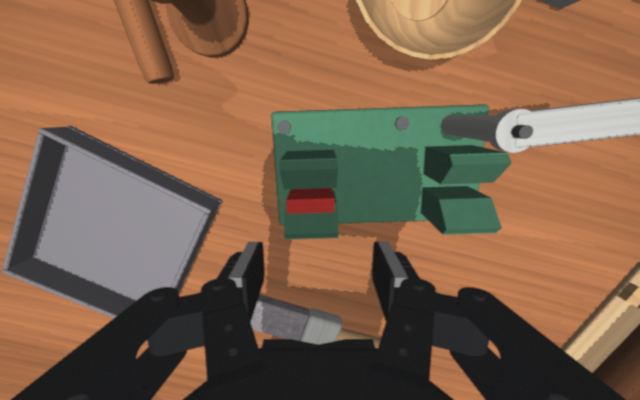

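Light red top face is at (286–335, 198–213), centre (310,205), where (0.538, 0.1165, 0.086) should appear. The wedge position is confirmed.

Request:
move_arm([
  [0.3,-0.45,2.5,0,0,0,0.6],
  [0,0,2.5,0,0,0,0.6],
  [0,0,2.0,0,0,0,0.6],
  [0,0,1.0,0,0,0,0.6],
  [0,0,0,0,0,0,0.6],
])

```text
t: 2.7
eef_pos: [0.5385, 0.116, 0.0945]
tcp_rot: [3.115, 0.405, -0.003]
wrist_force: [-1.1, 0.1, -0.8]
opening: 0.6
```

Request:
move_arm([
  [-0.05,0,0.7,0,0,0,0.6],
  [0,0,0.6,0,0,0,0.6],
  [0,0,0,0,0,0,0.45],
  [0,0,0,0,0,0,0.3],
  [0,0,0,0,0,0,0.2],
], force=40)

```text
t: 3.12
eef_pos: [0.5388, 0.1168, 0.083]
tcp_rot: [-3.115, -0.407, -0.001]
wrist_force: [-0.1, -0.1, -0.5]
opening: 0.408
```

Request:
move_arm([
  [0,0,0,0,0,0,0.2],
  [0,0,0,0,0,0,0.2],
], force=40)

```text
t: 3.28
eef_pos: [0.5387, 0.1168, 0.0827]
tcp_rot: [3.115, 0.407, 0.001]
wrist_force: [0.0, 0.2, 0.6]
opening: 0.411
```

Request:
move_arm([
  [0,0,-0.8,0,0,0,0.2],
  [0,0,-1.5,0,0,0,0.2],
  [0,0,-2.0,0,0,0,0.2],
  [0,0,-2.5,0,0,0,0.2],
  [0,0,-3.0,0,0,0,0.2],
])

```text
t: 3.7
eef_pos: [0.538, 0.1167, 0.181]
tcp_rot: [3.115, 0.407, -0.002]
wrist_force: [-0.1, 0.1, -0.4]
opening: 0.411
```

Request:
move_arm([
  [-0.5,-2.0,-1.0,0,0,0,0.2],
  [-0.9,-3.2,0,0,0,0,0.2],
  [-1.0,-3.6,0,0,0,0,0.2],
  [-1.1,-3.8,0,0,0,0,0.2],
  [-1.0,-3.5,0,0,0,0,0.2],
])

```text
t: 4.12
eef_pos: [0.4525, 0.2621, 0.1913]
tcp_rot: [-3.115, -0.406, -0.001]
wrist_force: [0.9, -0.4, -0.7]
opening: 0.405
```

Request:
move_arm([
  [-0.7,-2.4,0,0,0,0,0.2],
  [-0.3,-1.0,0,0,0,0,0.2],
  [0,0,0,0,0,0,0.2],
])

```text
t: 4.37
eef_pos: [0.4343, 0.2926, 0.191]
tcp_rot: [-3.114, -0.411, -0.001]
wrist_force: [0.8, -0.7, 0.1]
opening: 0.411
```

```bash
python3 - <<'E'
from h import *
T=pose();im=manip.snapshot("wrist");np.save("pics/T3.npy",T)
cv2.imwrite("pics/w3.png",im[:,:,::-1])
print(T.round(4),manip.state()["opening"]); print(proj(cam("wrist",T),[.435,.291,.005]))
E
```

```text
[[ 9.658e-01  2.594e-01  4.000e-04  4.343e-01]
 [ 2.594e-01 -9.658e-01  5.000e-04  2.926e-01]
 [ 5.000e-04 -4.000e-04 -1.000e+00  1.910e-01]
 [ 0.000e+00  0.000e+00  0.000e+00  1.000e+00]] 0.4078349194071917
[317.90330361 180.69055758]
```

View pics/w3.png

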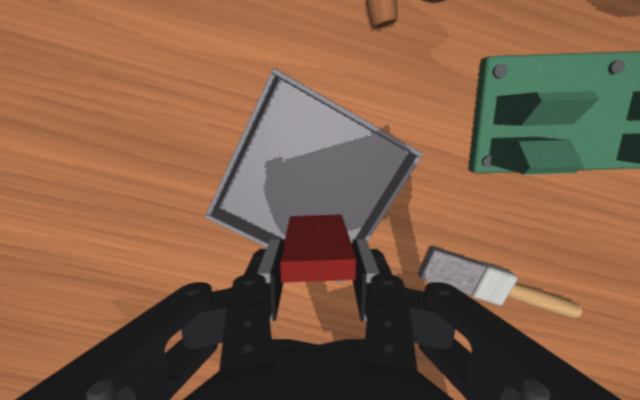

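Wedge is held upright above the tray. Tray corners (277,72), (420,155) and (209,215) put its centre near (315,185), as predicted.

Request:
move_arm([
  [0,0,2.5,0,0,0,0.2],
  [0,0,3.0,0,0,0,0.2],
  [0,0,2.8,0,0,0,0.2],
  [0,0,2.0,0,0,0,0.2],
  [0,0,0.8,0,0,0,0.2],
])

```text
t: 4.83
eef_pos: [0.4351, 0.2892, 0.0763]
tcp_rot: [3.114, 0.404, -0.005]
wrist_force: [-0.2, 0.4, -1.0]
opening: 0.408
```

Request:
move_arm([
  [0,0,0.2,0,0,0,0.2],
  [0,0,0.15,0,0,0,0.2],
  [0,0,0.15,0,0,0,0.2],
  [0,0,0.1,0,0,0,0.2],
  [0,0,0,0,0,0,0.2],
])

```text
t: 5.25
eef_pos: [0.4357, 0.2912, 0.0742]
tcp_rot: [-3.115, -0.407, -0.002]
wrist_force: [0.3, -0.3, -1.0]
opening: 0.412
```

Request:
move_arm([
  [0,0,0.1,0,0,0,0.2],
  [0,0,0.1,0,0,0,0.2],
  [0,0,0,0,0,0,0.2],
])

```text
t: 5.5
eef_pos: [0.4355, 0.2913, 0.0717]
tcp_rot: [-3.115, -0.407, -0.001]
wrist_force: [0.7, 0.1, 1.3]
opening: 0.411
```

Request:
move_arm([
  [0,0,0.1,0,0,0,0.2],
  [0,0,0,0,0,0,0.2],
])

```text
t: 5.67
eef_pos: [0.4359, 0.2915, 0.0715]
tcp_rot: [-3.114, -0.407, -0.003]
wrist_force: [-1.1, -1.0, 9.3]
opening: 0.41
```

Contact is felt at 9 N, so release gently.

Request:
move_arm([
  [0,0,-0.05,0,0,0,0.42],
  [0,0,0,0,0,0,0.46],
  [0,0,0,0,0,0,0.55],
  [0,0,0,0,0,0,0.6],
  [0,0,0,0,0,0,0.6],
])

```text
t: 6.08
eef_pos: [0.4352, 0.291, 0.0706]
tcp_rot: [3.115, 0.407, -0.001]
wrist_force: [-0.3, 0.3, -0.7]
opening: 0.603
```

Request:
move_arm([
  [0,0,-0.8,0,0,0,0.6],
  [0,0,-2,0,0,0,0.6],
  [0,0,-3,0,0,0,0.6],
  [0,0,-3.5,0,0,0,0.8],
  [0,0,-3.5,0,0,0,0.9],
])

```text
t: 6.5
eef_pos: [0.4349, 0.2908, 0.2006]
tcp_rot: [3.115, 0.407, -0.001]
wrist_force: [-0.1, 0.0, -0.0]
opening: 0.86
```

```bash
python3 - <<'E'
from h import *
im=manip.snapshot("wrist");cv2.imwrite("pics/w4.png",im[:,:,::-1])
print(pose().round(3))
b=[np.array([.5308,-.2927]),np.array([.3623,-.2601])]
ax=b[0]-b[1];print(np.degrees(np.arctan2(ax[1],ax[0])),(b[0]+b[1])/2)
c=(b[0]+b[1])/2; print(togo([*c,.2],np.arctan2(ax[1],ax[0])+np.pi/2))
E
```

```text
[[ 0.966  0.257  0.007  0.437]
 [ 0.257 -0.966  0.004  0.292]
 [ 0.008 -0.002 -1.     0.209]
 [ 0.     0.     0.     1.   ]]
-10.949833470332033 [ 0.44655 -0.2764 ]
(array([-13.64,  55.18,   0.62]), np.float64(0.451))
```

View pics/w4.png

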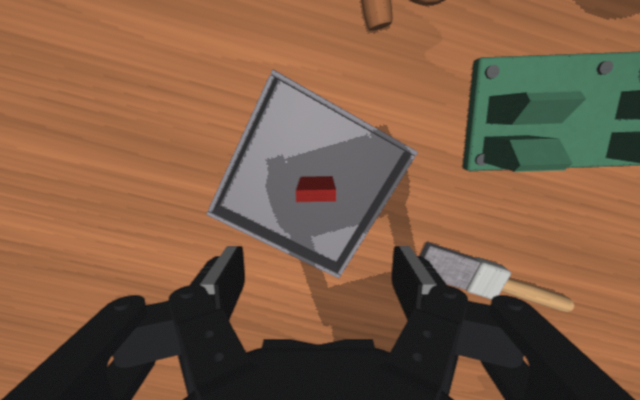

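Wedge stands upright in the tray at (316,189). Next, the dark blank.

Request:
move_arm([
  [-0.97,3.94,0,0,0,0,1],
  [-0.97,3.94,0,0,0,0,1],
  [-0.97,3.94,0,0,0,0,1],
  [-0.97,3.94,0,0,0,0,1],
  [-0.97,3.94,0,0,0,0,1],
])

```text
t: 6.97
eef_pos: [0.4385, 0.0866, 0.1993]
tcp_rot: [-3.115, -0.408, -0.001]
wrist_force: [1.8, 0.1, 0.5]
opening: 0.998
```

Request:
move_arm([
  [-0.97,3.94,0,0,0,0,1],
  [-0.97,3.94,0,0,0,0,1],
  [-0.97,3.94,0,0,0,0,1],
  [-0.97,3.94,0,0,0,0,1],
  [-0.97,3.94,0,0,0,0,1],
])

```text
t: 7.38
eef_pos: [0.4423, -0.1166, 0.1995]
tcp_rot: [3.115, 0.407, 0.002]
wrist_force: [1.0, 0.1, -0.2]
opening: 0.997
```

Request:
move_arm([
  [-0.97,3.94,0,0,0,0,1],
  [-0.97,3.94,0,0,0,0,1],
  [-0.97,3.94,0,0,0,0,1],
  [-0.97,3.94,0,0,0,0,1],
  [0,0,0,0,0,0.113,1],
])

```text
t: 7.8
eef_pos: [0.4451, -0.2822, 0.1987]
tcp_rot: [3.132, 0.234, -0.001]
wrist_force: [0.7, 0.6, -0.6]
opening: 1.002
```

Request:
move_arm([
  [0,0,0,0,0,0.113,1],
  [0,0,0,0,0,0.113,1],
  [0,0,0,0,0,0.113,1],
  [0,0,0,0,0,0,1],
])

```text
t: 8.13
eef_pos: [0.4457, -0.277, 0.1991]
tcp_rot: [3.126, -0.311, 0.0]
wrist_force: [-0.5, -0.7, -0.2]
opening: 0.997
```

```bash
python3 - <<'E'
from h import *
T=pose();im=manip.snapshot("wrist");np.save("pics/T5.npy",T)
cv2.imwrite("pics/w5.png",im[:,:,::-1])
print(T.round(4)); W=cam("wrist",T);print(proj(W,[.5308,-.2927,.038]),proj(W,[.3623,-.2601,.038]))
E
```

```text
[[ 9.804e-01 -1.969e-01  1.000e-04  4.457e-01]
 [-1.969e-01 -9.804e-01 -1.000e-04 -2.770e-01]
 [ 1.000e-04  0.000e+00 -1.000e+00  1.991e-01]
 [ 0.000e+00  0.000e+00  0.000e+00  1.000e+00]]
[314.06999493  95.52083906] [315.69165834 263.6523426 ]
```

View pics/w5.png

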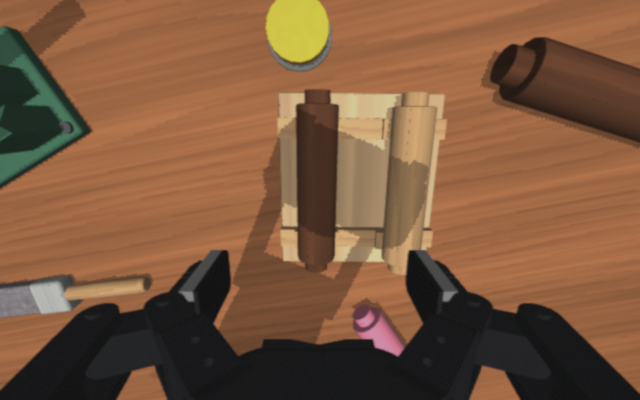

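The dark blank is seen with its body from (317,104) to (317,262), lateral edges 297–338; the fingers straddle it.

```bash
python3 - <<'E'
from h import *
T=np.load("pics/T5.npy");W=cam("wrist",T)
a,b=plane(W,(317.5,104),.056),plane(W,(317,261),.056)
print(a,b,np.linalg.norm(a-b),(a+b)/2)
m=np.linalg.inv(T)@np.r_[(a+b)/2,1];print("tool mid cm",m[:3]*100)
print(proj(W,[.4466,-.2764,.038]))
for z in(.038,.045,.056): print(plane(W,(317.4,180),z))
E
```

```text
[ 0.52238254 -0.29424402  0.056     ] [ 0.37440419 -0.26402447  0.056     ] 0.15103249223030368 [ 0.44839336 -0.27913424  0.056     ]
tool mid cm [ 0.30291208  0.15471559 14.31092477]
[314.93618912 186.31128642]
[ 0.45243418 -0.28008445  0.038     ]
[ 0.4539322  -0.28039431  0.045     ]
[ 0.45628624 -0.28088123  0.056     ]
```

Request:
move_arm([
  [0.25,0.13,2.5,0,0,0,0.85],
  [0,0,3.5,0,0,0,0.85],
  [0,0,3.5,0,0,0,0.85],
  [0,0,3.0,0,0,0,0.85],
  [0,0,2.0,0,0,0,0.85],
])

```text
t: 8.6
eef_pos: [0.447, -0.2779, 0.0509]
tcp_rot: [-3.127, 0.293, 0.003]
wrist_force: [-0.8, 0.2, -0.7]
opening: 0.851
```

Request:
move_arm([
  [0,0,1.2,0,0,0,0.85],
  [0,0,0.6,0,0,0,0.85],
  [0,0,0,0,0,0,0.6],
  [0,0,0,0,0,0,0.5],
  [0,0,0,0,0,0,0.4],
])

```text
t: 9.02
eef_pos: [0.449, -0.278, 0.0377]
tcp_rot: [-3.125, 0.3, -0.003]
wrist_force: [-3.5, 12.5, 14.9]
opening: 0.457
```

Request:
move_arm([
  [0,0,0,0,0,0,0.3],
  [0,0,0,0,0,0,0.3],
  [0,0,0,0,0,0,0.3],
], force=50)

```text
t: 9.27
eef_pos: [0.449, -0.2779, 0.0379]
tcp_rot: [-3.126, 0.3, -0.004]
wrist_force: [-0.1, 14.8, 10.0]
opening: 0.449
```

Request:
move_arm([
  [0,0,-0.5,0,0,0,0.3],
  [0,0,-1.0,0,0,0,0.3],
  [0,0,-2.0,0,0,0,0.3],
  [0,0,-3.0,0,0,0,0.3],
  [0,0,-3.5,0,0,0,0.3],
])

```text
t: 9.68
eef_pos: [0.4474, -0.2784, 0.1371]
tcp_rot: [-3.127, 0.301, 0.002]
wrist_force: [0.6, -0.2, -1.1]
opening: 0.445
```

Request:
move_arm([
  [0,0,-3.5,0,0,0,0.3],
  [0,0,-2.5,0,0,0,0.3],
  [0,0,0,0,0,0,0.3],
])

```text
t: 9.93
eef_pos: [0.4493, -0.2797, 0.2035]
tcp_rot: [3.122, -0.301, 0.013]
wrist_force: [0.5, -0.7, 0.2]
opening: 0.451
```

```bash
python3 - <<'E'
from h import *
T=pose();s=manip.state();print(T.round(4),s["opening"],s["wrist_force"].round(1),s["wrist_torque"].round(2))
im=manip.snapshot("wrist");np.save("pics/T6.npy",T);sc=manip.snapshot("scene")
cv2.imwrite("pics/w6.png",np.hstack([im[100:,120:520],cv2.resize(sc[130:280,200:400],None,fx=2,fy=2)])[:,:,::-1])
yx=np.radians(-74.3);ex=np.array([np.cos(yx),np.sin(yx)]);ey=np.array([-ex[1],ex[0]])
O=np.array([.6248,.010])-.065*ex-.052*ey;print("O pivot",O,"O wedge",np.array([.538,.1165])+.065*ex)
print(togo([*O,.16],yx+np.pi/2))
E
```

```text
[[ 0.9816 -0.1908  0.0075  0.4493]
 [-0.1908 -0.9816 -0.0055 -0.2797]
 [ 0.0084  0.0039 -1.      0.2035]
 [ 0.      0.      0.      1.    ]] 0.4505845485084383 [ 0.5 -0.7  0.2] [ 0.05 -0.04  0.07]
O pivot [0.557151   0.05850374] O wedge [0.55558903 0.05392504]
(array([  4.24, -35.21,   3.74]), np.float64(1.105))
```

View pics/w6.png

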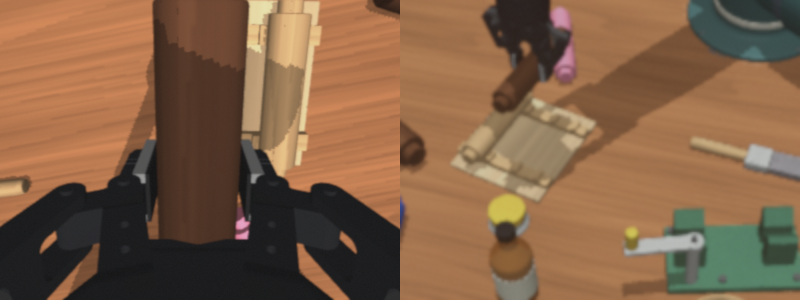

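The blank is held level. A turn of −2.04 rad about tool z keeps the last joint in range.

Request:
move_arm([
  [0.41,-3.5,0,0,0,0,0.3],
  [0.41,-3.5,0,0,0,0,0.3],
  [0.41,-3.5,0,0,0,0,0.3],
  [0.41,-3.5,0,0,0,0,0.3],
  [0.41,-3.5,0,0,0,0,0.3],
])

```text
t: 10.45
eef_pos: [0.5012, -0.1092, 0.1947]
tcp_rot: [-3.127, 0.302, 0.002]
wrist_force: [0.2, -0.7, -0.9]
opening: 0.454
```

Request:
move_arm([
  [0.41,-3.5,0,0,0,0,0.3],
  [0.41,-3.5,0,0,0,0,0.3],
  [0.41,-3.5,0,0,0,0,0.3],
  [0.41,-3.5,0,0,0,0,0.3],
  [0.41,-3.5,0,0,0,0,0.3],
])

```text
t: 10.87
eef_pos: [0.5548, 0.0588, 0.1947]
tcp_rot: [3.127, -0.301, -0.002]
wrist_force: [0.4, -0.8, -1.7]
opening: 0.45
```

Request:
move_arm([
  [0,0,0,0,0,-0.12,0.3],
  [0,0,0,0,0,-0.12,0.3],
  [0,0,0,0,0,-0.12,0.3],
  [0,0,0,0,0,-0.12,0.3],
  [0,0,0,0,0,-0.12,0.3],
])

```text
t: 11.28
eef_pos: [0.5546, 0.0571, 0.1945]
tcp_rot: [-3.074, -0.646, 0.003]
wrist_force: [0.2, -0.6, -1.0]
opening: 0.456
```

Request:
move_arm([
  [0,0,0,0,0,-0.12,0.3],
  [0,0,0,0,0,-0.12,0.3],
  [0,0,0,0,0,-0.12,0.3],
  [0,0,0,0,0,-0.12,0.3],
  [0,0,0,0,0,-0.12,0.3],
])

```text
t: 11.7
eef_pos: [0.5546, 0.0569, 0.1945]
tcp_rot: [-2.746, -1.525, 0.003]
wrist_force: [-0.2, 0.1, -1.7]
opening: 0.449
```

Request:
move_arm([
  [0,0,0,0,0,-0.12,0.3],
  [0,0,0,0,0,-0.12,0.3],
  [0,0,0,0,0,-0.12,0.3],
  [0,0,0,0,0,-0.12,0.3],
  [0,0,0,0,0,-0.12,0.3],
])

```text
t: 12.12
eef_pos: [0.5546, 0.057, 0.1945]
tcp_rot: [-2.172, -2.268, 0.002]
wrist_force: [-0.1, 0.2, -1.0]
opening: 0.452
```

Request:
move_arm([
  [0,0,0,0,0,-0.12,0.3],
  [0,0,0,0,0,-0.12,0.3],
  [0,0,0,0,0,0,0.3],
  [0,0,0,0,0,0,0.3],
])

```text
t: 12.45
eef_pos: [0.5548, 0.057, 0.1949]
tcp_rot: [-1.898, -2.502, 0.001]
wrist_force: [0.2, 0.0, -1.6]
opening: 0.45
```

```bash
python3 - <<'E'
from h import *
s=manip.state();print(pose().round(4),s["q"].round(2),s["opening"])
print(togo([.556,.0556,.125],np.radians(-73.8)+np.pi/2))
E
```

```text
[[-2.698e-01  9.629e-01 -1.300e-03  5.548e-01]
 [ 9.629e-01  2.698e-01 -2.000e-04  5.700e-02]
 [ 2.000e-04 -1.300e-03 -1.000e+00  1.949e-01]
 [ 0.000e+00  0.000e+00  0.000e+00  1.000e+00]] [ 0.06 -0.12  1.76 -0.    1.5  -0.22] 0.45005754957269584
(array([-0.17,  0.09,  6.99]), np.float64(-0.01))
```

Request:
move_arm([
  [-0.17,0.1,2.5,0,0,0,0.3],
  [0,0,2.5,0,0,0,0.3],
  [0,0,2.0,0,0,0,0.3],
  [0,0,1.0,0,0,0,0.3],
  [0,0,0,0,0,0,0.3],
])

```text
t: 12.87
eef_pos: [0.5554, 0.0556, 0.1132]
tcp_rot: [-1.895, -2.502, 0.004]
wrist_force: [-0.9, 0.4, -2.4]
opening: 0.451
```

```bash
python3 - <<'E'
from h import *
T=pose();s=manip.state();print(T.round(4),s["wrist_force"].round(1))
im=manip.snapshot("wrist");np.save("pics/T7.npy",T);sc=manip.snapshot("scene")
cv2.imwrite("pics/w7.png",np.hstack([cv2.resize(im[60:260,220:420],None,fx=2,fy=2),cv2.resize(sc[200:300,300:420],None,fx=3.33,fy=4)])[:,:,::-1])
W=cam("wrist",T);ex=np.array([np.cos(np.radians(-73.8)),np.sin(np.radians(-73.8))]);ey=np.array([-ex[1],ex[0]])
for x,y,z in[(-87,26,78),(-87,-26,78),(-43,26,78),(-43,-26,78),(-100,-43,16),(-100,69,16),(100,-43,16)]:
    P=np.r_[np.array([.556,.0556])+ex*x/1000+ey*y/1000,z/1000]
    p=proj(W,P);q=proj(cam("scene"),P);print((x,y,z),((p-[220,60])*2).round(),((q-[300,200])*[3.33,4]+[400,0]).round())
E
```

```text
[[-2.707e-01  9.627e-01 -3.900e-03  5.554e-01]
 [ 9.627e-01  2.707e-01 -3.000e-04  5.560e-02]
 [ 8.000e-04 -3.800e-03 -1.000e+00  1.132e-01]
 [ 0.000e+00  0.000e+00  0.000e+00  1.000e+00]] [-0.9  0.4 -2.4]
(-87, 26, 78) [302.  36.] [730. 188.]
(-87, -26, 78) [99. 38.] [721. 129.]
(-43, 26, 78) [296. 207.] [678. 189.]
(-43, -26, 78) [108. 208.] [671. 130.]
(-100, -43, 16) [77. 18.] [723. 160.]
(-100, 69, 16) [397.  15.] [742. 287.]
(100, -43, 16) [106. 506.] [505. 164.]
```

View pics/w7.png

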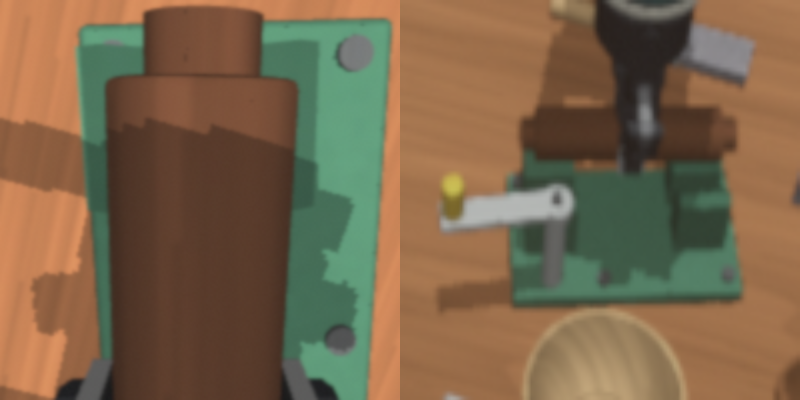

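The wrist view shows the slab's near edge at (81,28)–(388,21) against a predicted (77,18)–(397,15). The cradle is therefore about 2–3 mm further along +x and about 1° off in yaw, so I correct for that and lower.

Request:
move_arm([
  [-0.2,0,1.0,0,0,-0.015,0.3],
  [0,0,1.0,0,0,0,0.3],
  [0,0,0.5,0,0,0,0.3],
  [0,0,0.2,0,0,0,0.3],
  [0,0,0,0,0,0,0.3],
])

```text
t: 13.38
eef_pos: [0.5568, 0.0537, 0.0881]
tcp_rot: [-1.875, -2.52, 0.001]
wrist_force: [0.4, -0.4, -0.2]
opening: 0.452
```

Request:
move_arm([
  [0,0,0.15,0,0,0,0.3],
  [0,0,0.1,0,0,0,0.3],
  [0,0,0,0,0,0,0.3],
])

```text
t: 13.63
eef_pos: [0.5571, 0.0538, 0.0864]
tcp_rot: [1.875, 2.521, 0.0]
wrist_force: [-0.1, 0.5, -1.2]
opening: 0.45
```

Request:
move_arm([
  [0,0,0.15,0,0,0,0.3],
  [0,0,0.1,0,0,0,0.3],
  [0,0,0,0,0,0,0.3],
])

```text
t: 13.88
eef_pos: [0.557, 0.0538, 0.0836]
tcp_rot: [-1.874, -2.521, 0.0]
wrist_force: [0.3, -0.4, -1.8]
opening: 0.451
```

Request:
move_arm([
  [0,0,0.1,0,0,0,0.3],
  [0,0,0.1,0,0,0,0.3],
  [0,0,0,0,0,0,0.3],
])

```text
t: 14.13
eef_pos: [0.5571, 0.0538, 0.0817]
tcp_rot: [1.875, 2.521, 0.0]
wrist_force: [0.3, 0.2, -0.6]
opening: 0.449
```

Request:
move_arm([
  [0,0,0.1,0,0,0,0.3],
  [0,0,0,0,0,0,0.3],
])

```text
t: 14.3
eef_pos: [0.5574, 0.0538, 0.0812]
tcp_rot: [1.874, 2.521, 0.001]
wrist_force: [0.5, 1.0, 2.3]
opening: 0.448
```

Request:
move_arm([
  [0,0,0.1,0,0,0,0.3],
  [0,0,0,0,0,0,0.3],
])

```text
t: 14.47
eef_pos: [0.5577, 0.0538, 0.0809]
tcp_rot: [1.873, 2.52, 0.002]
wrist_force: [-1.4, -0.3, 8.9]
opening: 0.451
```

Request:
move_arm([
  [0,0,0.05,0,0,0,0.3],
  [0,0,0,0,0,0,0.3],
])

```text
t: 14.63
eef_pos: [0.5577, 0.0538, 0.0808]
tcp_rot: [1.873, 2.52, 0.002]
wrist_force: [-2.8, -0.7, 13.1]
opening: 0.451
```

Seated: the force rises at z = 0.081, against 0.080 expected. Release and rise.

Request:
move_arm([
  [0,0,-0.08,0,0,0,0.46],
  [0,0,0,0,0,0,0.5],
  [0,0,0,0,0,0,0.6],
  [0,0,0,0,0,0,0.7],
  [0,0,0,0,0,0,0.75],
])

```text
t: 15.05
eef_pos: [0.5569, 0.0538, 0.0798]
tcp_rot: [-1.875, -2.52, 0.0]
wrist_force: [-1.0, 0.3, -0.5]
opening: 0.755
```

Request:
move_arm([
  [0,0,-1,0,0,0,0.75],
  [0,0,-2.5,0,0,0,0.75],
  [0,0,-3.5,0,0,0,0.75],
  [0,0,-3.5,0,0,0,0.75],
  [0,0,-3,0,0,-0.07,0.6],
])

```text
t: 15.47
eef_pos: [0.557, 0.0538, 0.2183]
tcp_rot: [1.786, 2.583, 0.001]
wrist_force: [0.5, -0.4, 0.5]
opening: 0.624
```

Request:
move_arm([
  [-3.6,1.3,0,0,0,0,0.6],
  [-3.6,1.3,0,0,0,0,0.55],
  [-3.6,1.3,0,0,0,0,0.5],
  [-3.6,1.3,0,0,0,0,0.5],
  [0,0,0,0,0,0,0.5],
])

```text
t: 15.88
eef_pos: [0.6591, -0.0668, 0.2146]
tcp_rot: [1.789, 2.582, -0.002]
wrist_force: [0.1, 0.1, -0.5]
opening: 0.501
```

```bash
python3 - <<'E'
from h import *
T=pose();im=manip.snapshot("wrist");np.save("pics/T8.npy",T);np.save("pics/i8.npy",im)
cv2.imwrite("pics/w8.png",im[:,:,::-1]);print(T.round(4),manip.state()["opening"])
W=cam("wrist",T);print(proj(W,[.6555,-.0705,.147]),proj(W,[.6248,.010,.113]))
print(togo([.6555,-.0705,.147],np.radians(21)))
E
```

```text
[[-3.514e-01  9.362e-01 -5.000e-04  6.591e-01]
 [ 9.362e-01  3.514e-01 -1.000e-03 -6.680e-02]
 [-7.000e-04 -8.000e-04 -1.000e+00  2.146e-01]
 [ 0.000e+00  0.000e+00  0.000e+00  1.000e+00]] 0.49935299053153304
[313.29437984 220.21009853] [312.93503983  92.8781628 ]
(array([-0.45, -0.4 ,  6.76]), np.float64(-0.007))
```

View pics/w8.png

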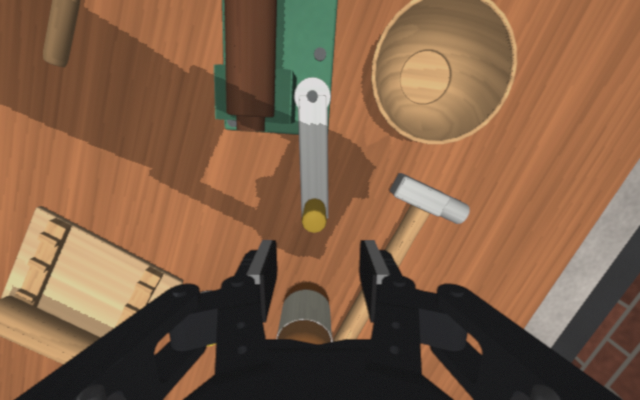

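The knob top is at (314,222) against a predicted (313,220), and the pivot at (312,96). The blank lies in both Vs beside it. Descend on the knob.

Request:
move_arm([
  [-0.5,-0.37,1.5,0,0,0,0.4],
  [0,0,2.0,0,0,0,0.4],
  [0,0,2.0,0,0,0,0.4],
  [0,0,1.5,0,0,0,0.4],
  [0,0,0.8,0,0,0,0.4],
])

```text
t: 16.35
eef_pos: [0.6537, -0.0678, 0.1347]
tcp_rot: [-1.783, -2.584, 0.002]
wrist_force: [-0.8, -0.1, -0.0]
opening: 0.4
```

Request:
move_arm([
  [0,0,0,0,0,0,0.3],
  [0,0,0,0,0,0,0.2],
  [0,0,0,0,0,0,0.1],
  [0,0,0,0,0,0,0.1],
  [0,0,0,0,0,0,0.1],
], force=20)

```text
t: 16.77
eef_pos: [0.6549, -0.0681, 0.1373]
tcp_rot: [-1.785, -2.585, -0.0]
wrist_force: [-3.3, 3.8, -6.7]
opening: 0.198
```

Knob gripped (17 mm). Swing along the arc.

Request:
move_arm([
  [0.02,-0.4,0,0,0,0.05,0.1],
  [0.04,-0.85,0,0,0,0.1,0.1],
  [0.04,-0.85,0,0,0,0.1,0.1],
  [0.04,-0.85,0,0,0,0.1,0.1],
  [0,0,0,0,0,0,0.1],
])

```text
t: 17.18
eef_pos: [0.6253, -0.0734, 0.1374]
tcp_rot: [-2.215, -2.227, -0.001]
wrist_force: [0.5, 5.8, -9.9]
opening: 0.199
```

```bash
cat >a.py <<'E'
from h import *
T=pose();s=manip.state();p=np.array([.6248,.010]);v=T[:2,3]-p
print("r",np.hypot(*v),"yaw",np.degrees(np.arctan2(v[1],v[0])),"tooly",np.degrees(np.arctan2(T[1,1],T[0,1])),T[:3,3].round(4),s["wrist_force"].round(1),s["opening"])
E
python3 a.py
```

```text
r 0.08335436734410251 yaw -89.68336363240329 tooly 0.30468502159048655 [ 0.6253 -0.0734  0.1374] [ 0.5  5.8 -9.9] 0.19875583076905595
```

Request:
move_arm([
  [0.1,-0.85,0,0,0,0.1,0.1],
  [0.06,-0.85,0,0,0,0.1,0.1],
  [0.04,-0.85,0,0,0,0.1,0.1],
  [0.04,-0.85,0,0,0,0.1,0.1],
  [0.04,-0.85,0,0,0,0.1,0.1],
])

```text
t: 17.6
eef_pos: [0.5853, -0.0628, 0.1374]
tcp_rot: [2.696, 1.612, 0.003]
wrist_force: [7.5, 8.7, -10.4]
opening: 0.2
```

Request:
move_arm([
  [0.04,-0.85,0,0,0,0.1,0.1],
  [0.04,-0.85,0,0,0,0.1,0.1],
  [0.04,-0.85,0,0,0,0.1,0.1],
  [0.04,-0.85,0,0,0,0.1,0.1],
  [0,0,0,0,0,0,0.1],
])

```text
t: 18.02
eef_pos: [0.5593, -0.0403, 0.1375]
tcp_rot: [-2.963, -1.043, -0.006]
wrist_force: [11.4, 7.7, -14.6]
opening: 0.204
```

```bash
python3 a.py
```

```text
r 0.08255595949071759 yaw -142.4579900972761 tooly -51.23128169701899 [ 0.5593 -0.0403  0.1375] [ 11.4   7.7 -14.6] 0.20434787130726415
```

Request:
move_arm([
  [0.14,-0.8,0.05,0,0,0.1,0.1],
  [0.1,-0.8,0.05,0,0,0.1,0.1],
  [0.04,-0.8,0,0,0,0.1,0.1],
  [0.02,-0.3,0,0,0,0.03,0.1],
  [0,0,0,0,0,0,0.1],
])

```text
t: 18.43
eef_pos: [0.5473, -0.0171, 0.1372]
tcp_rot: [3.092, 0.549, 0.002]
wrist_force: [-2.5, -0.4, 0.4]
opening: 0.202
```

```bash
python3 a.py
```

```text
r 0.08209229402003126 yaw -160.7133260233638 tooly -69.85044918696903 [ 0.5473 -0.0171  0.1372] [-2.5 -0.4  0.4] 0.20182411762161
```

Forces are near zero and the strap is at about yaw −161°, with the stop near −163°. Push on until the stop is felt.

Request:
move_arm([
  [0,-0.25,0,0,0,0.03,0.1],
  [0,-0.1,0,0,0,0,0.1],
  [0,0,0,0,0,0,0.1],
])

```text
t: 18.68
eef_pos: [0.5464, -0.0144, 0.1371]
tcp_rot: [3.1, 0.507, 0.003]
wrist_force: [-0.6, -0.6, 4.8]
opening: 0.198
```

Request:
move_arm([
  [0,-0.15,0,0,0,0,0.1],
  [0,-0.1,0,0,0,0,0.1],
  [0,0,0,0,0,0,0.1],
])

```text
t: 18.93
eef_pos: [0.5462, -0.0139, 0.1372]
tcp_rot: [3.096, 0.505, 0.004]
wrist_force: [5.8, -19.1, 2.9]
opening: 0.199
```

```bash
python3 a.py
```

```text
r 0.08211330952304066 yaw -163.08939886060517 tooly -71.47818254097164 [ 0.5462 -0.0139  0.1372] [  5.8 -19.1   2.9] 0.19940888269761076
```

Stop felt: about 20 N tangential at yaw −163°. Release, rise, and look.

Request:
move_arm([
  [0,0,0,0,0,0,0.3],
  [0,0,0,0,0,0,0.4],
  [0,0,0,0,0,0,0.45],
  [0,0,0,0,0,0,0.45],
])

```text
t: 19.27
eef_pos: [0.5452, -0.0116, 0.1361]
tcp_rot: [-3.1, -0.506, -0.0]
wrist_force: [-0.5, 0.0, -0.4]
opening: 0.449
```

Request:
move_arm([
  [0,0,-1,0,0,0,0.45],
  [0,0,-2.5,0,0,0,0.45],
  [0,0,-3.5,0,0,0,0.45],
  [0,0,-3.5,0,0,0,0.45],
  [0,0,-2,0,0,0,0.45],
])

```text
t: 19.68
eef_pos: [0.5455, -0.0116, 0.266]
tcp_rot: [3.1, 0.505, 0.006]
wrist_force: [0.7, -0.6, 1.0]
opening: 0.451
```

Request:
move_arm([
  [-3.0,0,-1,0,0,0,0.45],
  [-3.0,0,-1,0,0,0,0.45],
  [-2.0,0,0,0,0,0,0.45],
  [0,0,0,0,0,0,0.45],
])

```text
t: 20.02
eef_pos: [0.4672, -0.0377, 0.2833]
tcp_rot: [3.1, 0.504, 0.004]
wrist_force: [0.3, 0.0, -0.5]
opening: 0.45
```

```bash
python3 - <<'E'
from h import *
im=manip.snapshot("wrist");sc=manip.snapshot("scene")
a=cv2.resize(im[0:300,120:520],None,fx=1,fy=1);b=cv2.resize(sc[130:280,220:420],None,fx=2,fy=2)
print(pose().round(3))
s0=cv2.imread("pics/scene0.png")[:,:,::-1]
cv2.imwrite("pics/w9.png",np.vstack([np.hstack([a,b]),np.hstack([cv2.resize(sc,(400,250)),cv2.resize(s0,(400,250))])])[:,:,::-1])
E
```

```text
[[ 0.948  0.317  0.002  0.469]
 [ 0.317 -0.948 -0.    -0.037]
 [ 0.002  0.001 -1.     0.282]
 [ 0.     0.     0.     1.   ]]
```

View pics/w9.png

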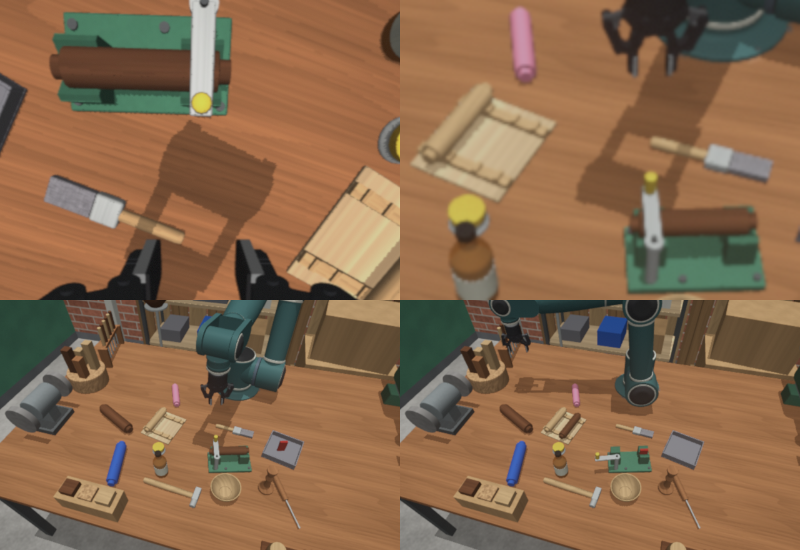

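```bash
python3 - <<'E'
from h import *
W=cam("wrist",pose())
a,b=plane(W,(172,66),.08),plane(W,(351,72),.08);c,d=plane(W,(183,14),.016),plane(W,(349,113),.016)
ex=(b-a)[:2]/np.linalg.norm((b-a)[:2])
print(a,b,np.linalg.norm(a-b),"mid",(a+b)/2,"slab ctr",(c+d)/2,"off x",((a+b)/2-(c+d)/2)[:2]@ex)
P=plane(W,(321,6),.113);print("pivot?",P,"off x from pivot-65",((a+b)/2-P)[:2]@ex+.065)
E
```

```text
[0.53298847 0.13972575 0.08      ] [ 0.58577553 -0.03590805  0.08      ] 0.18339494981045407 mid [0.559382   0.05190885 0.08      ] slab ctr [0.57072297 0.05714673 0.016     ] off x 0.001751916002399735
pivot? [0.62264453 0.0095033  0.113     ] off x from pivot-65 0.00618000267783126
```

The blank is centred to a few mm, the strap is over it at the stop, the wedge is in the tray, and nothing else has moved. Handing in.

```bash
python3 -c "
from rig import manip
print(manip.finish_job())"
```

```text
the job is handed in; nothing more can be done
None
```

The job is done and handed in, about 20 s in on the robot clock (limit 72 s).

- **Wedge:** I pulled it straight up and lowered it into the tray until contact showed (9 N). A close look just after release showed it standing upright. In the last scene picture it is still in the tray, but that view is too small to tell whether it still stands.
- **Dark blank:** I took the smaller dark one from the rack and lowered it into the Vs until the force rose at a height of 81 mm (80 expected), then released it.
- **Strap:** I swung it by the knob until it met the stop, with about 20 N at the knob, then let go and backed the arm off. In the last picture it lies across the blank.
- **Other objects:** comparing the first and last scene pictures by eye, the pale blank and everything else are where they started.

**Check that disagreed:** the blank's end-to-end offset came out at 1.8 mm measured from the slab and 6 mm measured from the strap pivot. The earlier cradle measurements differed by a few millimetres in the same way. I took this as "about centred" and did not adjust it.

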